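# Index the battery turret, lock it and switch the charger on

## Robot

A 7-joint arm with a two-finger parallel gripper is mounted at the origin on the work surface. World frame = base frame: x ahead of the robot, y to its left, z up, the work surface at z = 0. Lengths are in m, angles in rad, forces in N, time in s.
With the tool pointing down it reaches from about 0.425 to 0.825 m from the base axis. Payload 3.6 kg.
Tool frame: the origin (TCP) lies on the mounting face of the last link; the fingertips stand 186 mm ahead of it and the grasp point (between the pads) lies r.grip_point_offset ahead of it (r.grip_point_offset is the distance from the TCP to the grasp point, in m); z points along the fingers, y is the direction in which the jaws open and shut (so a half turn about z gives the same grasp; the last joint's range is limited). The gripper opens to 93 mm and grips with 3 to 60 N. Pads are 15 mm wide; open, the fingers measure 128 mm over their backs; the gripper's body (75 mm by 188 mm) begins 65 mm behind the grasp point.
Start: joints at [-1.294, 0.615, -0.013, 1.423, 0.008, 1.103, -0.04], TCP at [0.194, 0.62, 0.405] pointing down, gripper open.
Joint ranges: [-3.12, 3.12], [-0.3, 2.06], [-1.34, 1.32], [0.26, 2.42], [-1.36, 4.5], [0.01, 1.98], [-2.84, 2.84]. Speed limits (rad/s): [2.79, 2.79, 3.14, 3.14, 3.14, 3.14, 3.14].

## Interface

Orientations are given as a unit quaternion [x, y, z, w].
In Python, from cell import r, eyes, job gives the robot as it stands.
- The arm moves only by the tool drive_tool, never from a script. Its argument "increments" is a list of rows, each an object of numbers: "tx", "ty", "tz": the shift along the world's x, y, z in m; "twist": the turn about the world's z in rad. A call has 1 to 12 rows; each row shifts and turns the pose as measured when the row begins; what a row does not reach is not made up. A row lasts 1/10 s, in which the tool goes at most 50 mm and 8.59 degrees, less where a joint would pass 70% of its speed; a pose out of reach is approached as far as the arm can. A call is refused whole if a number of a shift passes 0.05 or a number of a turn 0.15, either way. A call with a gripper value outside its range is refused whole. "grip" is the closure, from 0 (fully open) to 1 (shut), set as the call begins (left out, the last holds). The fingers move at their own pace and stop on an object; the grip force is fixed at half the most. Time passes only in rows, so rows that do not move let the fingers close. It gives the time, the measured TCP pose, the force and the opening at its end, in the units of the state.
- r.observe(): the state, without advancing time (a new reading comes with each control period).
- eyes.grab_frame(name): name is "side" or "top"; returns the picture (480x640x3 uint8, red, green, blue); there is no depth.
- eyes.camera_info(name): a dict with "fx", "fy", "cx", "cy" (pixels), "world_to_cam" (4x4, takes a point from world to camera coordinates). Camera axes: x right, y up, looking along -z (the intrinsics and any distortion apply to the point x, -y, -z); pixel columns grow to the right and rows downward; lengths in m; the calibration is good to about 2 mm. A picture is of the moment at which its call begins. camera_info takes no time and is no camera call.
- job.close_job(): hands the job in, once; it reports no verdict.
The state is a dict: "clock": time; "q": joint angles; "joint_velocities": joint speeds; "joint_efforts": joint torques, N m; "tcp_pos": TCP position; "tcp_rot": TCP orientation; "contact_force": force on the tool from outside, world axes, zero at the start; "torque": the same for the moment, N m; "grip_width": opening from 0.0 (shut) to 1.0 (fully open).
Only numpy, scipy, OpenCV 4.12 (cv2) and the standard library are available. Lean on these libraries where they do the work, as an engineer would, in place of code of your own. Each camera call takes 0.05 s, during which the arm holds its last target.

## Task

The battery under the charging head is full: turn the charger's turret one click clockwise (seen from above), and no further, so that the second battery comes under the head. Then twist the bayonet ring of the turret lock clockwise about a quarter turn until it clicks locked, and last of all push the toggle switch over to on, away from the robot's side. Leave the other things on the bench where they are.

Things in the scene. Friction and masses are not known exactly. Their poses are not given: they have to be found in the camera images.
- station: The charger: yellow base, 325 x 296 mm, 45 mm high. Origin at bench height on the turret's vertical axis; x points to the charger's back. The lock and the switch are blocks 192 mm to the left and right (y) of the origin; which is on which side varies.
- charge_head (a point): Underside of the fixed yellow charging head, over the rear dock 82 mm behind the turret's axis, 127 mm above the bench. Its arm, 70 mm wide and up to 148 mm high, reaches from a column 137 mm behind the axis forward to 72 mm behind it.
- next_battery (a point): Centre of the second battery, the one to bring under the head: black, 72 x 52 mm, 57 to 120 mm high, clipped in a dock 82 mm from the turret's axis on a grey disc (125 mm radius, top 57 mm high) and turning with it. It starts one dock counterclockwise from the head; the full battery, just like it, starts under the head. The other three docks are empty.
- turret (a joint): Turret angle, rad, growing clockwise seen from above. Five docks, 72 degrees (1.257 rad) apart, with a spring detent at each that centres the turret (about 0.2 N m must be overcome; once past half-way it pulls to the next click). Starts near 0, with the full battery under the head; 1.257 is one click on, with the second battery under the head.
- turret_grip (a point): Grip point of the turret's handle, on the turret's axis, 160 mm above the bench. The handle is a bare aluminium bar 90 mm long (along this point's x axis), 16 mm thick (y), from 142 to 174 mm high, on a 34 mm round stem; this frame turns with the turret; at 0 the bar lies along the station's x axis.
- lock_ring (a joint): Angle of the turret lock's bayonet ring, rad, growing clockwise seen from above: 0 unlocked stop, 1.4 locked stop. Starts between 0 and 0.3. From about 0.75 a spring catch resists (about 0.15 N m); past 1.1 it snaps on to 1.4 and holds there.
- lock_grip (a point): Grip point of the lock ring, on its vertical axis, 108 mm above the bench. The ring is grey and ribbed, 66 mm across, 70 to 86 mm high, on a yellow block 80 x 84 mm and 70 mm high; a bare aluminium wing bar stands across it: 62 mm long (this point's x axis), 15 mm thick (y), from 86 to 120 mm high. The frame turns with the ring; at 0 the bar lies along the station's x axis.
- switch (a joint): Toggle lever angle, rad: 0 off (leaning 0.5 rad to the robot's side, the station's -x), 1.0 on (leaning as far to the station's +x). Stays where it is left; about 1 N at the tip moves it.
- switch_tip (a point): Centre of the black ball (26 mm across) at the tip of the toggle lever. The lever pivots about the station's y direction, 67 mm above the bench; the ball's centre is 70 mm from the pivot, so it swings 67 mm from off to on, 128 mm high at both ends and 137 mm in the middle. It stands on a black base on a yellow block 80 x 84 mm, 45 mm high (black base to 80 mm).
- jar_mid (a point): Bystander: middle of the clear jar of staples with a snap lid, 80 mm across, 89 mm high, upright. It stands left behind the charger's side block, clear of the turret.
- mug_mid (a point): Bystander: middle of the steel mug, 80 mm across plus a side handle, 85 mm high, upright. It stands right behind the charger's side block.
- pick_mid (a point): Bystander: middle of the stainless hoof pick, 165 mm long, 12 mm high, lying left of the charger.
- brush_mid (a point): Bystander: middle of the brush, 200 mm long, 20 mm high, lying right of the charger.
- scoop_mid (a point): Bystander: middle of the blue feed scoop, bowl 130 x 100 x 75 mm with a 110 mm handle, on the far left of the bench.
- hammer_mid (a point): Bystander: middle of the hammer, 260 mm long, 26 mm high, on the far right of the bench.
There are look-alikes about, which are no part of the job. What is shaped like the part that bears lock_ring but purple or turquoise is not meant.

How it is judged:
On the way, in this order (a step that is already met when the one before it is completed fails the run):
1. the turret rests at the next click (value of joint turret between 1.1966 and 1.3166 rad), for 0.2 s.
2. the lock ring is at its locked stop, the turret still at that click (all of step 1 and value of joint lock_ring above 1.3 rad), for 0.2 s.
3. the switch is on (all of step 2 and value of joint switch above 0.85 rad), for 0.2 s.
At the end, for the whole second after the job is handed in: The turret is at rest one click on (within 0.06 rad of 1.257), the lock ring is at its locked stop (over 1.3 of 1.4 rad), the switch is on (over 0.85 of 1.0 rad), and the bystanders are within 40 mm of where they stood (all of step 3 and velocity of joint turret between -0.1 and 0.1 rad/s); the robot touches nothing.
It fails at once if the turret is turned past half-way to a second click, or backwards past half a click (value of joint turret above 1.8849 rad or value of joint turret below -0.6283 rad).
It fails at once if the lock ring is twisted past its catch while the turret is not at the next click (more than 0.2 rad off) (value of joint lock_ring above 1.1 rad and (value of joint turret above 1.4566 rad or value of joint turret below 1.0566 rad)).
It fails at once if the switch is thrown before the ring is locked (value of joint switch above 0.6 rad and value of joint lock_ring below 1.2 rad).
It fails at once if a bystander (jar, mug, hoof pick, brush, scoop or hammer) is moved more than 40 mm (distance of any of jar_mid, mug_mid, pick_mid, brush_mid, scoop_mid, hammer_mid from where it was at the start of the episode above 0.04 m).
It also fails if it takes over 61 s, if anything falls off the work surface, if the arm or the gripper's body presses on something with over 40 N, if the wrist force passes 120 N, or if a joint passes its speed limit or range.

## Working session

There is one attempt and no reset: what is moved stays moved. The work goes in short steps, Python scripts to look and compute and a tool call to move; the robot and the scene stay as the last step left them, time stands still between calls to the robot, and variables do not carry over. Pictures are saved under pics/ and viewed, and the job is handed in when it is done.

Besides the shell and the picture viewer there is one more tool, called after ">>>" by a JSON object that holds its "fn" and its "kwargs". drive_tool: Moves the arm, as the interface text tells. Its arguments: {"type":"object","properties":{"increments":{"type":"array"},"grip":{"type":"number"}},"required":["increments"]}

```bash
mkdir -p pics
python3 - <<'E'
from cell import r, eyes, job
import cv2
for n in ("side","top"):
    im=eyes.grab_frame(n); cv2.imwrite(f"pics/{n}0.png",im[:,:,::-1]); 
    c=eyes.camera_info(n); print(n,{k:(v if k!='world_to_cam' else v) for k,v in c.items()})
o=r.observe();print(o, r.grip_point_offset)
E
```

```text
side {'fx': 488.78607612642156, 'fy': 488.78607612642156, 'cx': 316.9169496158144, 'cy': 237.1430890126679, 'world_to_cam': array([[ 0.71174969, -0.70222132, -0.01725105, -0.39292424],
       [ 0.4402029 ,  0.42676867,  0.78999361, -0.34711361],
       [-0.54738815, -0.56987167,  0.61287233, -1.01525964],
       [ 0.        ,  0.        ,  0.        ,  1.        ]])}
top {'fx': 449.5512883800409, 'fy': 449.5512883800409, 'cx': 323.55038511504256, 'cy': 243.57441639433262, 'world_to_cam': array([[ 0.13558289, -0.99076306,  0.00241486, -0.05973678],
       [ 0.96644938,  0.13279154,  0.21986815, -0.55585422],
       [-0.21815792, -0.02747652,  0.97552661, -1.176899  ],
       [ 0.        ,  0.        ,  0.        ,  1.        ]])}
{'clock': 0.1, 'q': array([-1.29350658,  0.61579375, -0.01263901,  1.42473068,  0.00810899,
        1.10340243, -0.04038324]), 'joint_velocities': array([ 0.00069381, -0.00236824,  0.00031552, -0.00360094, -0.00022302,
        0.00101464,  0.00096101]), 'joint_efforts': array([ 8.81778833e-04, -4.60037899e+01,  2.09835079e-01, -1.66243583e+01,
       -6.11861679e-02,  1.69900357e-02,  8.42659165e-05]), 'tcp_pos': array([0.19432997, 0.61997091, 0.40371778]), 'tcp_rot': array([ 1.51259651e-01,  9.88493406e-01, -1.13056598e-03, -1.61431951e-04]), 'contact_force': array([ 0.31693491, -0.50799964,  0.24364025]), 'torque': array([ 0.04690505,  0.00402389, -0.00778264]), 'grip_width': 0.9992336754968344} 0.1673
```

View pics/top0.png

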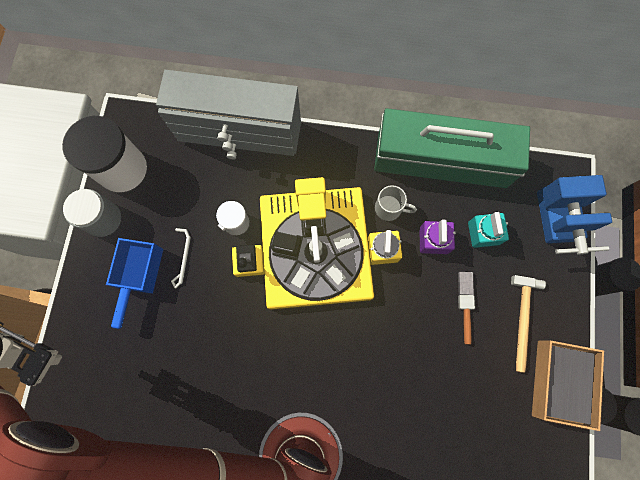

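View pics/side0.png

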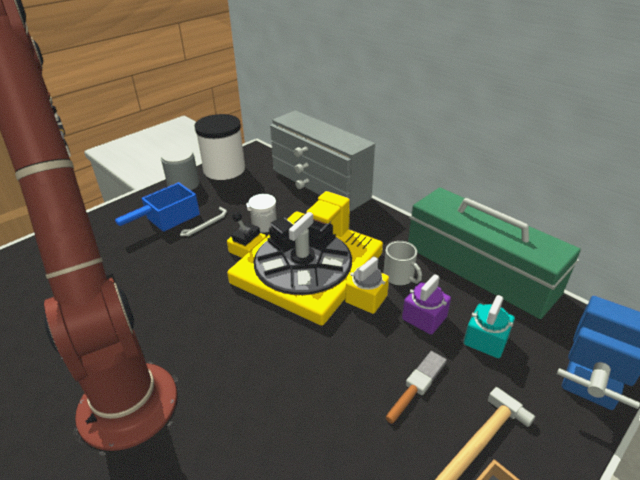

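Both views show the yellow station in the middle, with its turret hub at top px (315,243). Candidates for the lock are the yellow block (386,246), purple (438,235) and turquoise (488,228). I choose the yellow one, which sits beside the charger's right side. The switch is the black lever on the left yellow block (246,261). Next I'll check close crops.

Run:
```python
import cv2,numpy as np
t=cv2.imread("pics/top0.png");s=cv2.imread("pics/side0.png")
a=cv2.resize(t[170:320,220:420],(800,600),interpolation=cv2.INTER_CUBIC);cv2.imwrite("pics/topc.png",a)
a=cv2.resize(s[180:330,215:415],(800,600),interpolation=cv2.INTER_CUBIC);cv2.imwrite("pics/sidec.png",a)
```

```text
(no output)
```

View pics/topc.png

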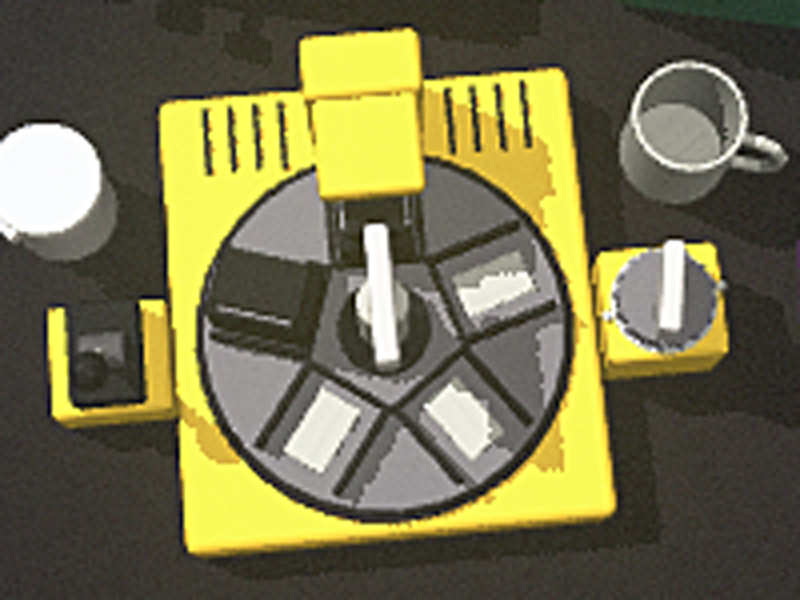

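View pics/sidec.png

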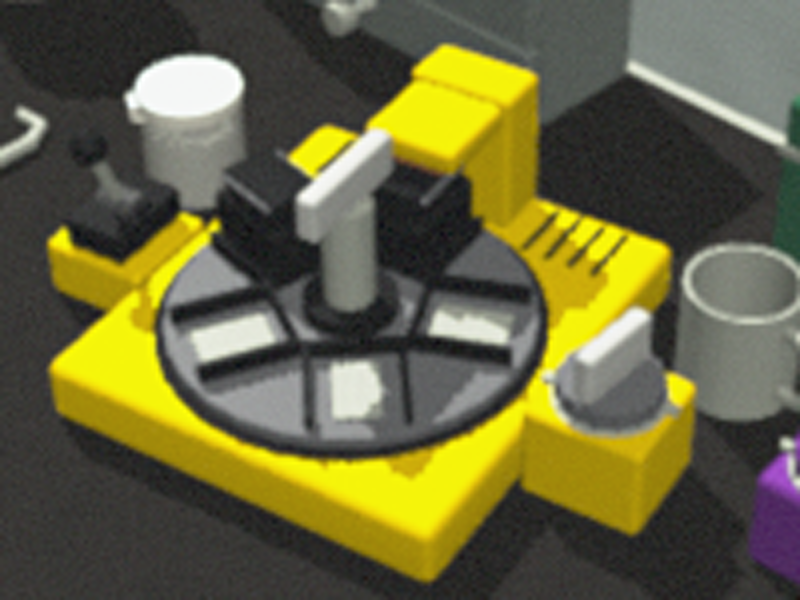

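```bash
cat > h.py <<'E'
import numpy as np,cv2
from cell import r,eyes,job
C={n:eyes.camera_info(n) for n in("side","top")}
def proj(n,P):
    c=C[n];P=np.atleast_2d(P);p=P@c["world_to_cam"][:3,:3].T+c["world_to_cam"][:3,3]
    return np.stack([c["cx"]+c["fx"]*p[:,0]/-p[:,2],c["cy"]-c["fy"]*p[:,1]/-p[:,2]],1)
def ray(n,uv,z):
    c=C[n];R=c["world_to_cam"][:3,:3];t=c["world_to_cam"][:3,3]
    o=-R.T@t;d=R.T@np.array([(uv[0]-c["cx"])/c["fx"],-(uv[1]-c["cy"])/c["fy"],-1]);return o+d*(z-o[2])/d[2]
def st(P,L):
    a=P[2];L=np.atleast_2d(L);c,s=np.cos(a),np.sin(a)
    return np.stack([P[0]+c*L[:,0]-s*L[:,1],P[1]+s*L[:,0]+c*L[:,1],L[:,2]],1)
def tc(u,v):return (220+u/4,170+v/4)
def sc(u,v):return (215+u/4,180+v/4)
E
python3 - <<'E'
from h import *
from scipy.optimize import least_squares
for k in C: 
    w=C[k]["world_to_cam"];print(k,-w[:3,:3].T@w[:3,3])
pr=lambda s,p:print(s,np.round(p,4))
hf=ray("top",tc(376,226),.174);hn=ray("top",tc(386,362),.174);pr("handle",[hf,hn]);print(np.linalg.norm(hf-hn),np.arctan2(*(hf-hn)[[1,0]]))
hf=ray("top",tc(674,240),.120);hn=ray("top",tc(671,326),.120);pr("lock",[hf,hn]);print(np.linalg.norm(hf-hn),np.arctan2(*(hf-hn)[[1,0]]))
hf=ray("side",sc(376,132),.174);hn=ray("side",sc(308,202),.174);pr("handle side",[hf,hn])
hf=ray("side",sc(640,312),.120);hn=ray("side",sc(582,362),.120);pr("lock side",[hf,hn]);print(np.linalg.norm(hf-hn),np.arctan2(*(hf-hn)[[1,0]]))
pr("ball top",ray("top",tc(92,368),.128));pr("ball side",ray("side",sc(88,146),.128))
cs=[ray("top",tc(*p),.045) for p in((162,103),(566,70),(614,515),(186,548))];pr("corners",cs)
for i in range(4):print(np.linalg.norm(cs[i]-cs[i-1]))
pr("disc",ray("top",tc(386,337),.057))
d=cs[0]-cs[3]+cs[1]-cs[2];print(np.arctan2(d[1],d[0]))
E
```

```text
side [-0.12327697 -0.70635026  0.88966372]
top [ 0.28855441 -0.01770934  1.27045519]
handle [[0.5742 0.043  0.174 ]
 [0.4888 0.0247 0.174 ]]
0.08739384115714166 0.21164447391160723
lock [[ 0.6056 -0.1503  0.12  ]
 [ 0.5476 -0.1544  0.12  ]]
0.05812936527398758 0.07051043830584493
handle side [[0.5725 0.0452 0.174 ]
 [0.4922 0.0215 0.174 ]]
lock side [[ 0.6043 -0.1508  0.12  ]
 [ 0.5456 -0.1557  0.12  ]]
0.05892630257361972 0.08406746162318433
ball top [0.4675 0.2138 0.128 ]
ball side [0.4705 0.2218 0.128 ]
corners [[ 0.6771  0.2146  0.045 ]
 [ 0.7412 -0.0689  0.045 ]
 [ 0.4287 -0.1386  0.045 ]
 [ 0.3672  0.146   0.045 ]]
0.31738268078722226
0.29067448947966307
0.32023897246306277
0.2911733401316704
disc [0.5274 0.0316 0.057 ]
0.2187641768574717
```

```bash
cat >> h.py <<'E'
def tri(ut,us):
    from scipy.optimize import least_squares
    f=lambda X:np.r_[proj("top",X)[0]-ut,proj("side",X)[0]-us]
    s=least_squares(f,[.5,0,.1]);return s.x,s.cost
E
python3 - <<'E'
from h import *
print(tri(tc(92,368),sc(88,146)))
P=(.532,.034,.219)
pts={"axis174":(0,0,.174),"disc":(0,0,.057)}
t=cv2.imread("pics/top0.png");s=cv2.imread("pics/side0.png")
def draw(P):
    out=[]
    for n,im,(x0,y0) in(("top",t,(220,170)),("side",s,(215,180))):
        a=cv2.resize(im[y0:y0+150,x0:x0+200],(800,600),interpolation=cv2.INTER_CUBIC)
        def line(L,c,closed=True):
            q=((proj(n,st(P,L))-[x0,y0]+.5)*4).astype(int);cv2.polylines(a,[q.reshape(-1,1,2)],closed,c,1)
        th=np.linspace(0,2*np.pi,60)
        line(np.c_[.125*np.cos(th),.125*np.sin(th),0*th+.057],(0,0,255))
        line([(.045,.008,.174),(.045,-.008,.174),(-.045,-.008,.174),(-.045,.008,.174)],(0,0,255))
        line(np.c_[.033*np.cos(th),-.192+.033*np.sin(th),0*th+.086],(0,0,255))
        x,y=np.cos(-.145),np.sin(-.145)
        line([(.031*x-s2*.0075*y,-.192+.031*y+s2*.0075*x,.12) for s2 in(1,-1)]+[(-.031*x-s2*.0075*y,-.192-.031*y+s2*.0075*x,.12) for s2 in(-1,1)],(255,0,0))
        line(np.c_[-.0336+.013*np.cos(th),.192+.013*np.sin(th),0*th+.128],(0,255,0))
        line(np.c_[-.0336+.013*np.cos(th),.192+.0*th,.128+.013*np.sin(th)],(0,255,0))
        cv2.imwrite(f"pics/ov_{n}.png",a)
draw(P)
E
```

```text
(array([0.46570842, 0.21268945, 0.13512408]), np.float64(0.09070135254391679))
```

View pics/ov_top.png

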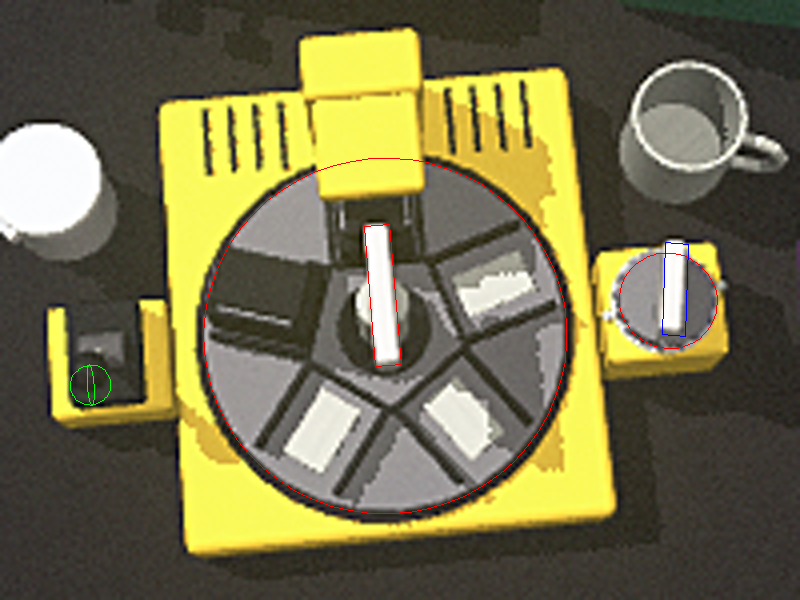

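View pics/ov_side.png

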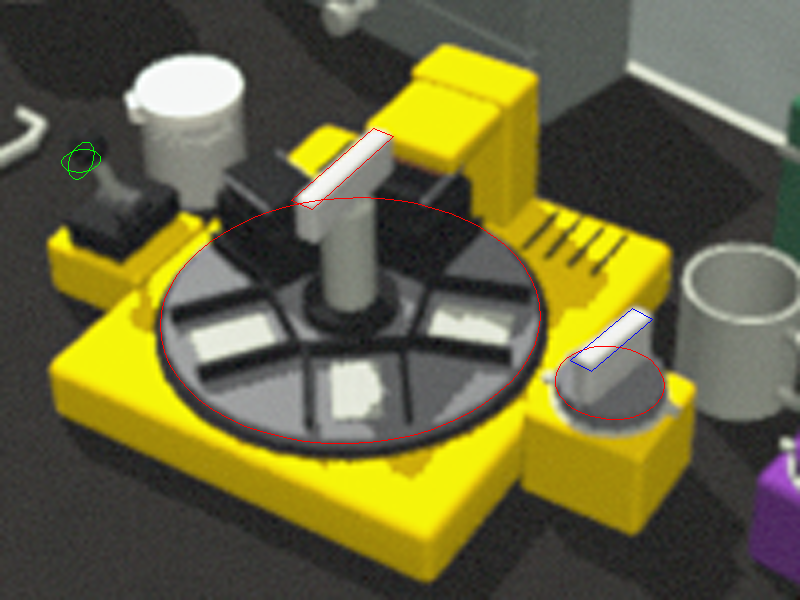

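The overlay fits well: station at (0.532, 0.034), yaw 0.219. The lock bar is at about (0.575, -0.153), ring angle about 0.145. The crops confirm that the yellow lock block is attached to the charger. Moving above the turret handle, with the jaw axis turning from 1.267 to 1.79.

>>> {"fn": "drive_tool", "kwargs": {"increments": [{"tx":0.024,"ty":-0.042,"twist":0.04},{"tx":0.024,"ty":-0.042,"twist":0.04},{"tx":0.024,"ty":-0.042,"twist":0.04},{"tx":0.024,"ty":-0.042,"twist":0.04},{"tx":0.024,"ty":-0.042,"twist":0.04},{"tx":0.024,"ty":-0.042,"twist":0.04},{"tx":0.024,"ty":-0.042,"twist":0.04},{"tx":0.024,"ty":-0.042,"twist":0.04},{"tx":0.024,"ty":-0.042,"twist":0.04},{"tx":0.024,"ty":-0.042,"twist":0.04},{"tx":0.024,"ty":-0.042,"twist":0.04},{"tx":0.024,"ty":-0.042,"twist":0.04}], "grip": 0}}

```text
invalid input
```

```bash
cat >> h.py <<'E'
def yawy(o=None):
    from scipy.spatial.transform import Rotation as Ro
    o=o or r.observe();m=Ro.from_quat(o["tcp_rot"]).as_matrix();return np.arctan2(m[1,1],m[0,1]),m[:,2]
def rep(tx,ty,tyaw):
    o=r.observe();y,z=yawy(o);g=o["tcp_pos"]+z*r.grip_point_offset
    print("t",round(o["clock"],2),"tcp",o["tcp_pos"].round(4),"gp",g.round(4),"yaw",round(y,3),"d",round(tx-g[0],4),round(ty-g[1],4),"dyaw",round((tyaw-y+np.pi/2)%np.pi-np.pi/2,3),"w",o["grip_width"].round(3),"F",o["contact_force"].round(1),"T",o["torque"].round(2),"q7",o["q"][6].round(2))
E
python3 -c "
from h import *
rep(.532,.034,1.79)"
```

```text
Traceback (most recent call last):
  File "h.py", line 24, in rep
    print("t",round(o["clock"],2),"tcp",o["tcp_pos"].round(4),"gp",g.round(4),"yaw",round(y,3),"d",round(tx-g[0],4),round(ty-g[1],4),"dyaw",round((tyaw-y+np.pi/2)%np.pi-np.pi/2,3),"w",o["grip_width"].round(3),"F",o["contact_force"].round(1),"T",o["torque"].round(2),"q7",o["q"][6].round(2))
                                                                                                                                                                                        ^^^^^^^^^^^^^^^^^^^^^
AttributeError: 'float' object has no attribute 'round'
```

```bash
sed -i 's/o\["grip_width"\].round(3)/round(float(o["grip_width"]),3)/' h.py
python3 -c "
from h import *
rep(.532,.034,1.79)"
```

```text
t 0.1 tcp [0.1943 0.62   0.4037] gp [0.1942 0.6196 0.2364] yaw 1.267 d 0.3378 -0.5856 dyaw 0.523 w 0.999 F [ 0.3 -0.5  0.2] T [ 0.05  0.   -0.01] q7 -0.04
```

>>> {"fn": "drive_tool", "kwargs": {"increments": [{"tx":0.024,"ty":-0.042,"tz":0,"twist":0.04},{"tx":0.024,"ty":-0.042,"tz":0,"twist":0.04},{"tx":0.024,"ty":-0.042,"tz":0,"twist":0.04}], "grip": 0}}

```text
clock: 0.4
tcp_pos: [0.2608, 0.496, 0.4004]
tcp_rot: [0.082, 0.997, -0.001, -0.003]
contact_force: [0.3, -1.0, 0.1]
grip_width: 0.995
```

All four keys are needed, so I'll include them from here on.

>>> {"fn": "drive_tool", "kwargs": {"increments": [{"tx":0.024,"ty":-0.042,"tz":0,"twist":0.04},{"tx":0.024,"ty":-0.042,"tz":0,"twist":0.04},{"tx":0.024,"ty":-0.042,"tz":0,"twist":0.04},{"tx":0.024,"ty":-0.042,"tz":0,"twist":0.04},{"tx":0.024,"ty":-0.042,"tz":0,"twist":0.04},{"tx":0.024,"ty":-0.042,"tz":0,"twist":0.04},{"tx":0.024,"ty":-0.042,"tz":0,"twist":0.04},{"tx":0.024,"ty":-0.042,"tz":0,"twist":0.04},{"tx":0.024,"ty":-0.042,"tz":0,"twist":0.04},{"tx":0.024,"ty":-0.042,"tz":0,"twist":0.04}], "grip": 0.3}}

```text
clock: 1.4
tcp_pos: [0.5047, 0.0591, 0.3982]
tcp_rot: [-0.128, 0.992, -0.003, -0.004]
contact_force: [0.5, 1.0, -0.6]
grip_width: 0.704
```

```bash
python3 -c "
from h import *
rep(.532,.034,1.79)"
```

```text
t 1.4 tcp [0.5047 0.0591 0.3982] gp [0.5035 0.0579 0.2309] yaw 1.827 d 0.0285 -0.0239 dyaw -0.037 w 0.704 F [ 0.5  1.  -0.6] T [0.08 0.01 0.03] q7 1.63
```

>>> {"fn": "drive_tool", "kwargs": {"increments": [{"tx":0.014,"ty":-0.012,"tz":0,"twist":-0.02},{"tx":0.014,"ty":-0.012,"tz":0,"twist":-0.02},{"tx":0,"ty":0,"tz":0,"twist":0},{"tx":0,"ty":0,"tz":0,"twist":0}]}}

```text
clock: 1.8
tcp_pos: [0.5352, 0.0242, 0.3964]
tcp_rot: [-0.099, 0.995, -0.005, -0.006]
contact_force: [-0.4, 0.1, -0.1]
grip_width: 0.698
```

```bash
python3 -c "
from h import *
rep(.532,.034,1.79)"
```

```text
t 1.8 tcp [0.5352 0.0242 0.3964] gp [0.5336 0.0222 0.2291] yaw 1.769 d -0.0016 0.0118 dyaw 0.021 w 0.698 F [-0.4  0.1 -0.1] T [0.09 0.02 0.  ] q7 1.66
```

>>> {"fn": "drive_tool", "kwargs": {"increments": [{"tx":-0.001,"ty":0.01,"tz":-0.01,"twist":0.02},{"tx":0,"ty":0.002,"tz":-0.01,"twist":0},{"tx":0,"ty":0,"tz":-0.01,"twist":0},{"tx":0,"ty":0,"tz":0,"twist":0},{"tx":0,"ty":0,"tz":0,"twist":0}]}}

```text
clock: 2.3
tcp_pos: [0.5312, 0.0425, 0.3627]
tcp_rot: [-0.115, 0.993, -0.004, -0.008]
contact_force: [-0.5, -1.3, 0.2]
grip_width: 0.7
```

```bash
python3 -c "
from h import *
rep(.532,.034,1.79)"
```

```text
t 2.3 tcp [0.5312 0.0425 0.3627] gp [0.5288 0.0408 0.1954] yaw 1.801 d 0.0032 -0.0068 dyaw -0.011 w 0.7 F [-0.5 -1.3  0.2] T [ 0.06 -0.06  0.03] q7 1.65
```

>>> {"fn": "drive_tool", "kwargs": {"increments": [{"tx":0.002,"ty":-0.004,"tz":-0.006,"twist":-0.006},{"tx":0,"ty":0,"tz":-0.006,"twist":0},{"tx":0,"ty":0,"tz":-0.006,"twist":0},{"tx":0,"ty":0,"tz":0,"twist":0},{"tx":0,"ty":0,"tz":0,"twist":0}]}}

```text
clock: 2.8
tcp_pos: [0.5336, 0.0376, 0.3434]
tcp_rot: [-0.111, 0.994, -0.004, -0.007]
contact_force: [0.1, -0.3, -0.1]
grip_width: 0.699
```

```bash
python3 -c "
from h import *
rep(.532,.034,1.79)
cv2.imwrite('pics/a_top.png',cv2.resize(eyes.grab_frame('top')[170:320,220:420,::-1],(800,600)))
cv2.imwrite('pics/a_side.png',cv2.resize(eyes.grab_frame('side')[150:300,215:415,::-1],(800,600)))
"
```

```text
t 2.8 tcp [0.5336 0.0376 0.3434] gp [0.5313 0.0359 0.1761] yaw 1.793 d 0.0007 -0.0019 dyaw -0.003 w 0.699 F [ 0.1 -0.3 -0.1] T [0.09 0.03 0.02] q7 1.65
```

View pics/a_side.png

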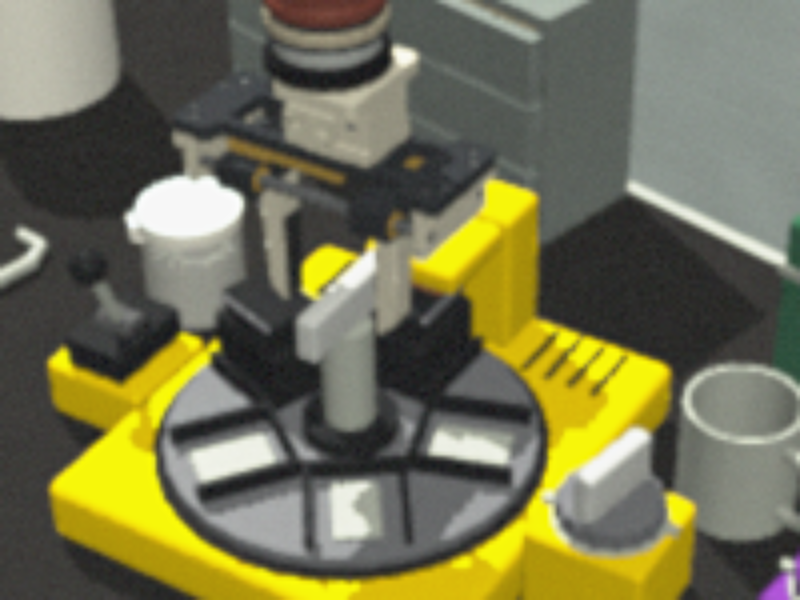

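The fingers straddle the handle bar (fingertips near (283,290) and (393,320), bar between them). Lowering 12 mm and closing.

>>> {"fn": "drive_tool", "kwargs": {"increments": [{"tx":0,"ty":-0.002,"tz":-0.006,"twist":0},{"tx":0,"ty":0,"tz":-0.005,"twist":0},{"tx":0,"ty":0,"tz":0,"twist":0}]}}

```text
clock: 3.2
tcp_pos: [0.5336, 0.0355, 0.3322]
tcp_rot: [-0.111, 0.994, -0.004, -0.007]
contact_force: [0.2, -0.6, -0.2]
grip_width: 0.7
```

>>> {"fn": "drive_tool", "kwargs": {"increments": [{"tx":0,"ty":0,"tz":0,"twist":0},{"tx":0,"ty":0,"tz":0,"twist":0},{"tx":0,"ty":0,"tz":0,"twist":0},{"tx":0,"ty":0,"tz":0,"twist":0},{"tx":0,"ty":0,"tz":0,"twist":0}], "grip": 1}}

```text
clock: 3.7
tcp_pos: [0.5337, 0.0356, 0.3323]
tcp_rot: [-0.111, 0.994, -0.004, -0.006]
contact_force: [0.3, 0.1, 0.0]
grip_width: 0.322
```

```bash
python3 -c "
from h import *
rep(.532,.034,1.79)"
```

```text
t 3.7 tcp [0.5337 0.0356 0.3323] gp [0.5318 0.034  0.165 ] yaw 1.794 d 0.0002 0.0 dyaw -0.004 w 0.322 F [0.3 0.1 0. ] T [0.07 0.   0.02] q7 1.65
```

>>> {"fn": "drive_tool", "kwargs": {"increments": [{"tx":0,"ty":0,"tz":0,"twist":0},{"tx":0,"ty":0,"tz":0,"twist":0},{"tx":0,"ty":0,"tz":0,"twist":0},{"tx":0,"ty":0,"tz":0,"twist":0}]}}

```text
clock: 4.1
tcp_pos: [0.5338, 0.0355, 0.3324]
tcp_rot: [-0.111, 0.994, -0.004, -0.006]
contact_force: [0.4, -1.2, 0.7]
grip_width: 0.174
```

Gripped (16 mm). Turning clockwise.

>>> {"fn": "drive_tool", "kwargs": {"increments": [{"tx":0,"ty":0,"tz":0,"twist":-0.06},{"tx":0,"ty":0,"tz":0,"twist":-0.06},{"tx":0,"ty":0,"tz":0,"twist":-0.06},{"tx":0,"ty":0,"tz":0,"twist":-0.06},{"tx":0,"ty":0,"tz":0,"twist":-0.06},{"tx":0,"ty":0,"tz":0,"twist":-0.06}]}}

```text
clock: 4.7
tcp_pos: [0.5347, 0.0363, 0.3324]
tcp_rot: [0.064, 0.998, -0.005, -0.005]
contact_force: [-0.7, -0.7, -1.5]
grip_width: 0.188
```

```bash
python3 -c "
from h import *
rep(.532,.034,.533)
cv2.imwrite('pics/b_top.png',cv2.resize(eyes.grab_frame('top')[170:320,220:420,::-1],(800,600)))
cv2.imwrite('pics/b_side.png',cv2.resize(eyes.grab_frame('side')[150:300,215:415,::-1],(800,600)))
"
```

```text
t 4.7 tcp [0.5347 0.0363 0.3324] gp [0.5329 0.0346 0.1652] yaw 1.442 d -0.0009 -0.0006 dyaw -0.909 w 0.188 F [-0.7 -0.7 -1.5] T [ 0.05 -0.15  0.46] q7 1.37
```

View pics/b_side.png

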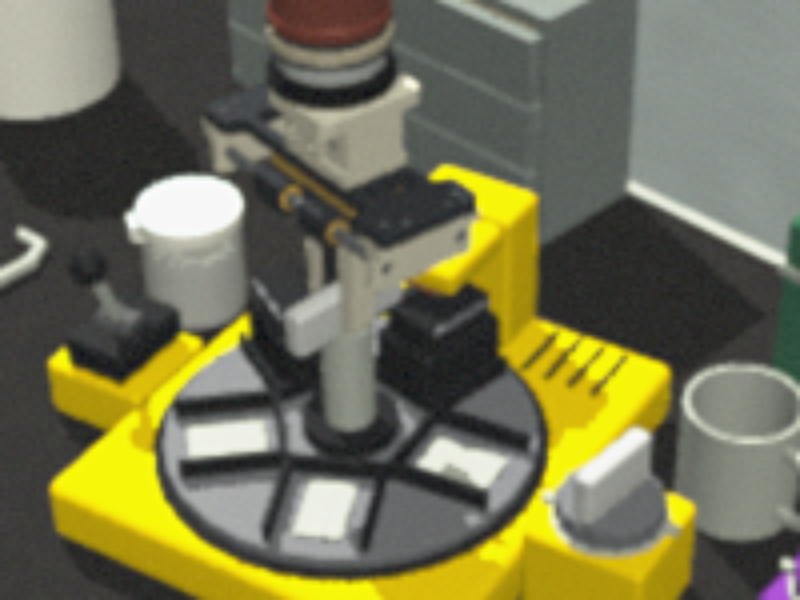

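The turret follows the gripper: the first battery has moved out to (440,340). Continuing.

>>> {"fn": "drive_tool", "kwargs": {"increments": [{"tx":0,"ty":0,"tz":0,"twist":-0.06},{"tx":0,"ty":0,"tz":0,"twist":-0.06},{"tx":0,"ty":0,"tz":0,"twist":-0.06},{"tx":0,"ty":0,"tz":0,"twist":-0.06},{"tx":0,"ty":0,"tz":0,"twist":-0.06},{"tx":0,"ty":0,"tz":0,"twist":-0.06},{"tx":0,"ty":0,"tz":0,"twist":-0.06},{"tx":0,"ty":0,"tz":0,"twist":-0.06},{"tx":0,"ty":0,"tz":0,"twist":0}]}}

```text
clock: 5.7
tcp_pos: [0.535, 0.0365, 0.3324]
tcp_rot: [0.299, 0.954, -0.004, -0.004]
contact_force: [0.4, -2.0, -1.0]
grip_width: 0.176
```

```bash
python3 -c "
from h import *
rep(.532,.034,.533)
"
```

```text
t 5.7 tcp [0.535  0.0365 0.3324] gp [0.5333 0.0356 0.1651] yaw 0.963 d -0.0013 -0.0016 dyaw -0.43 w 0.176 F [ 0.4 -2.  -1. ] T [ 0.   -0.24  0.02] q7 0.99
```

>>> {"fn": "drive_tool", "kwargs": {"increments": [{"tx":0,"ty":0,"tz":0,"twist":-0.06},{"tx":0,"ty":0,"tz":0,"twist":-0.06},{"tx":0,"ty":0,"tz":0,"twist":-0.06},{"tx":0,"ty":0,"tz":0,"twist":-0.06},{"tx":0,"ty":0,"tz":0,"twist":-0.06},{"tx":0,"ty":0,"tz":0,"twist":-0.05},{"tx":0,"ty":0,"tz":0,"twist":0}]}}

```text
clock: 6.4
tcp_pos: [0.5352, 0.0364, 0.3324]
tcp_rot: [0.463, 0.887, -0.002, -0.005]
contact_force: [-0.8, -0.4, 0.7]
grip_width: 0.173
```

```bash
python3 -c "
from h import *
rep(.532,.034,.533)
cv2.imwrite('pics/c_top.png',cv2.resize(eyes.grab_frame('top')[170:320,220:420,::-1],(800,600)))
cv2.imwrite('pics/c_side.png',cv2.resize(eyes.grab_frame('side')[150:300,215:415,::-1],(800,600)))
"
```

```text
t 6.4 tcp [0.5352 0.0364 0.3324] gp [0.5335 0.0366 0.1651] yaw 0.609 d -0.0015 -0.0026 dyaw -0.076 w 0.173 F [-0.8 -0.4  0.7] T [ 0.21 -0.1  -0.23] q7 0.72
```

View pics/c_side.png

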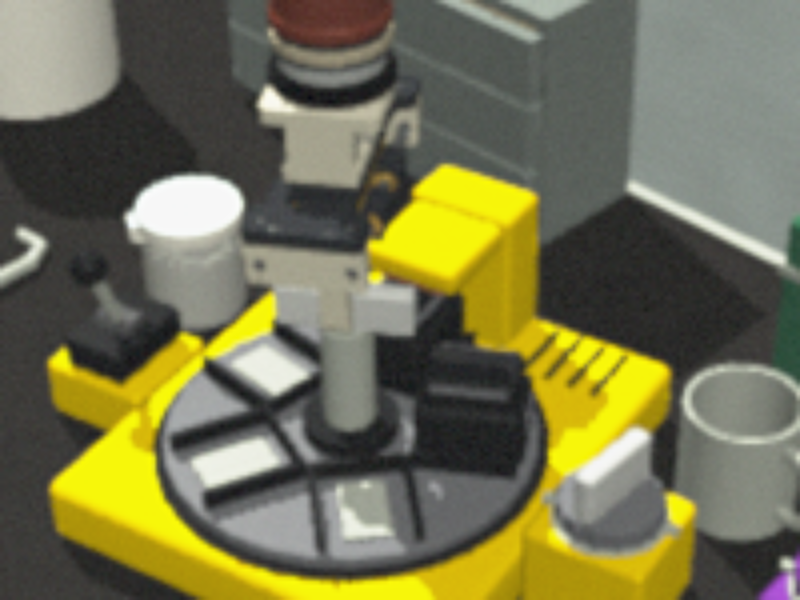

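The second battery is nearly under the head. Turning the last 0.07 rad, then releasing.

>>> {"fn": "drive_tool", "kwargs": {"increments": [{"tx":0,"ty":0,"tz":0,"twist":-0.06},{"tx":0,"ty":0,"tz":0,"twist":-0.01},{"tx":0,"ty":0,"tz":0,"twist":0}]}}

```text
clock: 6.8
tcp_pos: [0.5352, 0.0364, 0.3324]
tcp_rot: [0.492, 0.871, -0.001, -0.005]
contact_force: [-0.7, 0.4, -0.6]
grip_width: 0.171
```

>>> {"fn": "drive_tool", "kwargs": {"increments": [{"tx":0,"ty":0,"tz":0,"twist":0},{"tx":0,"ty":0,"tz":0,"twist":0},{"tx":0,"ty":0,"tz":0,"twist":0},{"tx":0,"ty":0,"tz":0,"twist":0},{"tx":0,"ty":0,"tz":0,"twist":0}], "grip": 0.5}}

```text
clock: 7.3
tcp_pos: [0.5351, 0.0365, 0.3324]
tcp_rot: [0.489, 0.872, -0.002, -0.005]
contact_force: [0.4, -0.3, 0.6]
grip_width: 0.494
```

>>> {"fn": "drive_tool", "kwargs": {"increments": [{"tx":0,"ty":0,"tz":0.015,"twist":0},{"tx":0,"ty":0,"tz":0.02,"twist":0},{"tx":0,"ty":0,"tz":0.02,"twist":0},{"tx":0,"ty":0,"tz":0,"twist":0}]}}

```text
clock: 7.7
tcp_pos: [0.5347, 0.0366, 0.3881]
tcp_rot: [0.489, 0.872, -0.003, -0.006]
contact_force: [1.0, -0.6, 0.0]
grip_width: 0.501
```

```bash
python3 -c "
from h import *
rep(.575,-.153,1.645)
cv2.imwrite('pics/d_top.png',cv2.resize(eyes.grab_frame('top')[170:320,220:420,::-1],(800,600)))
cv2.imwrite('pics/d_side.png',cv2.resize(eyes.grab_frame('side')[150:300,215:415,::-1],(800,600)))
"
```

```text
t 7.7 tcp [0.5347 0.0366 0.3881] gp [0.5325 0.0368 0.2208] yaw 0.549 d 0.0425 -0.1898 dyaw 1.096 w 0.501 F [ 1.  -0.6  0. ] T [-0.08 -0.01 -0.02] q7 0.64
```

View pics/d_side.png

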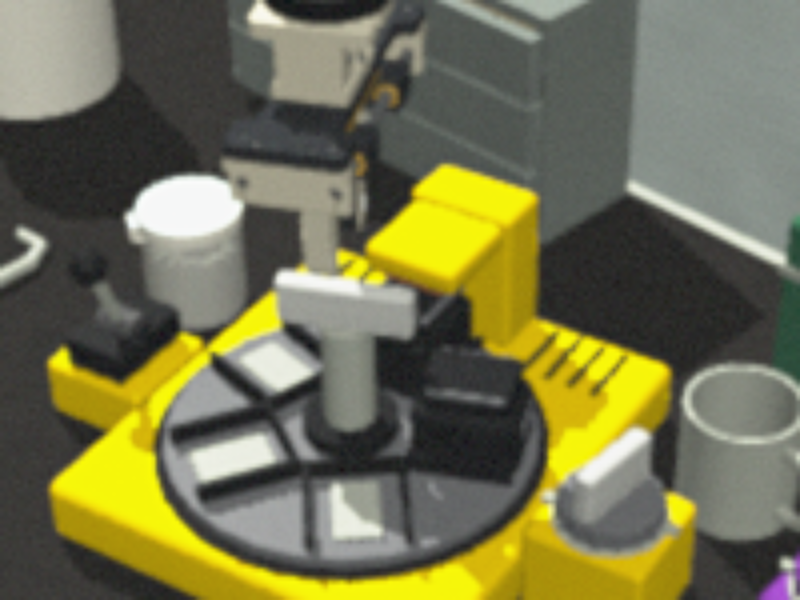

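View pics/d_top.png

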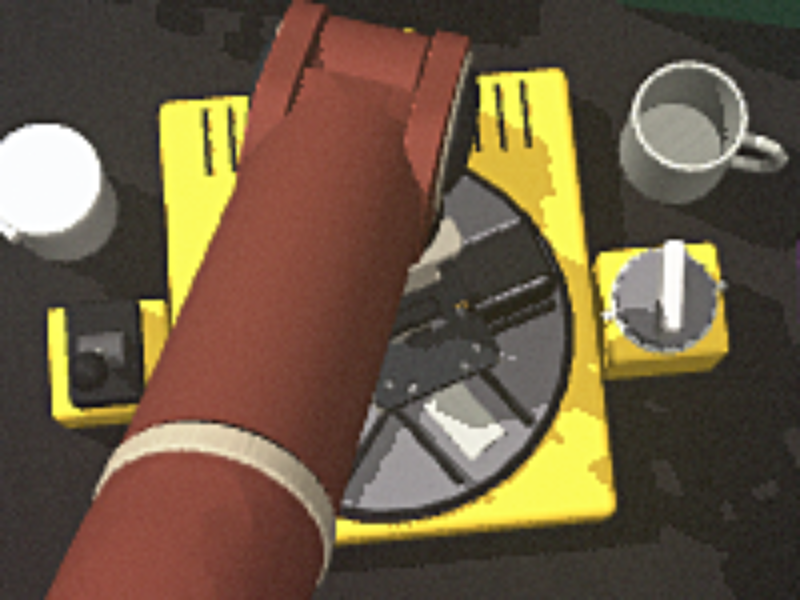

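The second battery is under the head and the handle bar has turned. Next, to the lock.

>>> {"fn": "drive_tool", "kwargs": {"increments": [{"tx":0.004,"ty":-0.019,"tz":0,"twist":0.11},{"tx":0.004,"ty":-0.019,"tz":0,"twist":0.11},{"tx":0.004,"ty":-0.019,"tz":0,"twist":0.11},{"tx":0.004,"ty":-0.019,"tz":0,"twist":0.11},{"tx":0.004,"ty":-0.019,"tz":0,"twist":0.11},{"tx":0.004,"ty":-0.019,"tz":0,"twist":0.11},{"tx":0.004,"ty":-0.018,"tz":0,"twist":0.11},{"tx":0.004,"ty":-0.018,"tz":0,"twist":0.11},{"tx":0.004,"ty":-0.015,"tz":0,"twist":0.1},{"tx":0,"ty":0,"tz":0,"twist":0},{"tx":0,"ty":0,"tz":0,"twist":0}]}}

```text
clock: 8.9
tcp_pos: [0.5663, -0.1315, 0.368]
tcp_rot: [-0.001, 1.0, -0.01, -0.021]
contact_force: [0.2, -0.1, -0.3]
grip_width: 0.502
```

```bash
python3 -c "
from h import *
rep(.575,-.153,1.645)
cv2.imwrite('pics/e_top.png',cv2.resize(eyes.grab_frame('top')[170:320,220:420,::-1],(800,600)))
cv2.imwrite('pics/e_side.png',cv2.resize(eyes.grab_frame('side')[180:330,215:415,::-1],(800,600)))
"
```

```text
t 8.9 tcp [ 0.5663 -0.1315  0.368 ] gp [ 0.5595 -0.135   0.2009] yaw 1.574 d 0.0155 -0.018 dyaw 0.071 w 0.502 F [ 0.2 -0.1 -0.3] T [ 0.06 -0.05  0.03] q7 1.78
```

View pics/e_top.png

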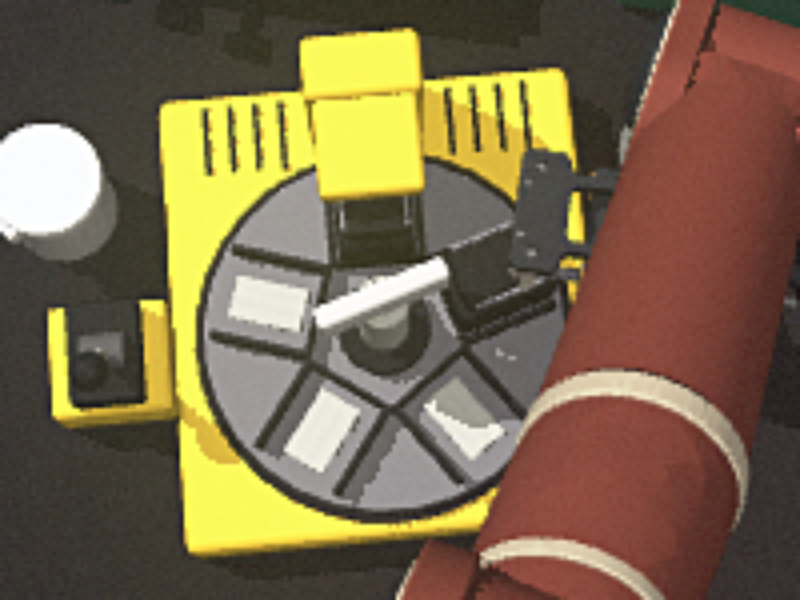

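```bash
python3 -c "
from h import *
a=ray('top',tc(446,269),.174);b=ray('top',tc(317,320),.174);d=b-a
y=np.arctan2(d[1],d[0]);print(np.linalg.norm(d),(a+b)/2,y,(.219-y)%np.pi)
"
```

```text
0.08688764325827639 [0.53091627 0.03328034 0.174     ] 2.092873803376576 1.2677188502132173
```

>>> {"fn": "drive_tool", "kwargs": {"increments": [{"tx":0.005,"ty":-0.006,"tz":0,"twist":0.03},{"tx":0.005,"ty":-0.006,"tz":0,"twist":0.03},{"tx":0.002,"ty":-0.002,"tz":0,"twist":0.01},{"tx":0,"ty":0,"tz":0,"twist":0},{"tx":0,"ty":0,"tz":0,"twist":0}]}}

```text
clock: 9.5
tcp_pos: [0.5786, -0.139, 0.3678]
tcp_rot: [-0.04, 0.999, -0.01, -0.021]
contact_force: [0.3, 1.1, -0.1]
grip_width: 0.501
```

```bash
python3 -c "
from h import *
rep(.575,-.153,1.645)
"
```

```text
t 9.5 tcp [ 0.5786 -0.139   0.3678] gp [ 0.5717 -0.1425  0.2007] yaw 1.652 d 0.0033 -0.0105 dyaw -0.007 w 0.501 F [ 0.3  1.1 -0.1] T [ 0.08 -0.06 -0.02] q7 1.86
```

View pics/e_side.png

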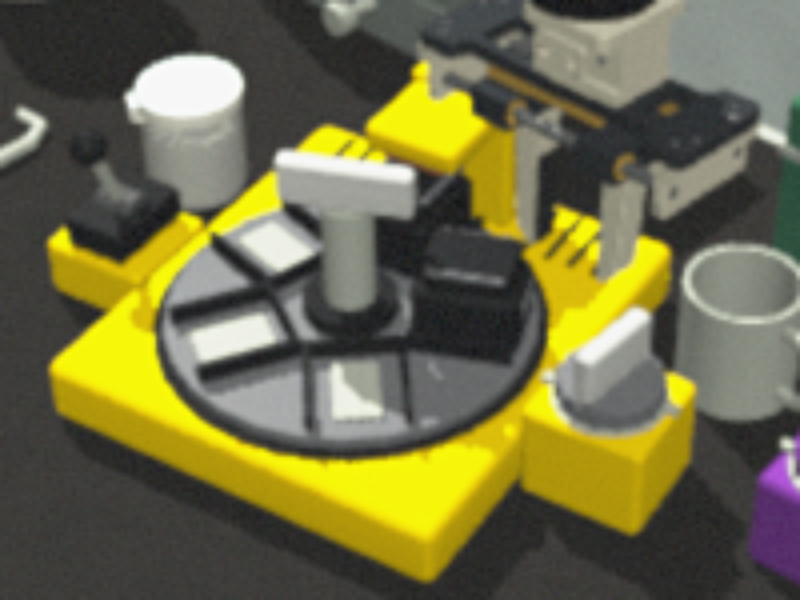

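The turret measures 1.268, so that click is done. Descending on the lock bar.

>>> {"fn": "drive_tool", "kwargs": {"increments": [{"tx":0.002,"ty":-0.006,"tz":-0.008,"twist":0},{"tx":0.001,"ty":-0.004,"tz":-0.008,"twist":0},{"tx":0,"ty":0,"tz":-0.008,"twist":0},{"tx":0,"ty":0,"tz":-0.008,"twist":0},{"tx":0,"ty":0,"tz":-0.006,"twist":0},{"tx":0,"ty":0,"tz":0,"twist":0},{"tx":0,"ty":0,"tz":0,"twist":0}]}}

```text
clock: 10.2
tcp_pos: [0.581, -0.1488, 0.3251]
tcp_rot: [-0.04, 0.999, -0.009, -0.022]
contact_force: [-0.1, 0.0, -0.2]
grip_width: 0.501
```

```bash
python3 -c "
from h import *
rep(.575,-.153,1.645)
cv2.imwrite('pics/f_side.png',cv2.resize(eyes.grab_frame('side')[180:330,285:485,::-1],(800,600)))
"
```

```text
t 10.2 tcp [ 0.581  -0.1488  0.3251] gp [ 0.5736 -0.1521  0.158 ] yaw 1.651 d 0.0014 -0.0009 dyaw -0.006 w 0.501 F [-0.1  0.  -0.2] T [ 0.05 -0.07  0.1 ] q7 1.87
```

View pics/f_side.png

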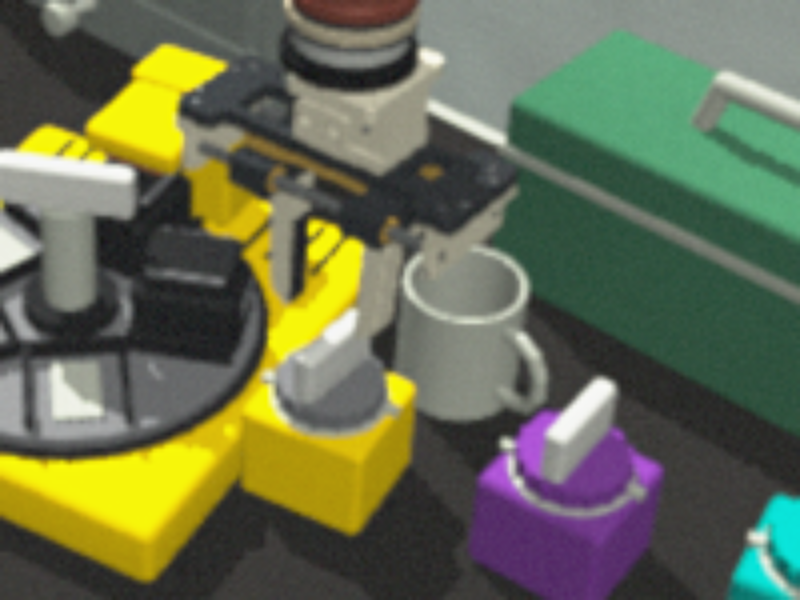

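The fingers straddle the bar and clear the mug. Lowering 46 mm.

>>> {"fn": "drive_tool", "kwargs": {"increments": [{"tx":0.001,"ty":0,"tz":-0.009,"twist":0},{"tx":0.001,"ty":-0.001,"tz":-0.009,"twist":0},{"tx":0,"ty":0,"tz":-0.009,"twist":0},{"tx":0,"ty":0,"tz":-0.007,"twist":0},{"tx":0,"ty":0,"tz":-0.005,"twist":0},{"tx":0,"ty":0,"tz":0,"twist":0},{"tx":0,"ty":0,"tz":0,"twist":0}]}}

```text
clock: 10.95
tcp_pos: [0.5832, -0.1497, 0.2827]
tcp_rot: [-0.04, 0.999, -0.009, -0.022]
contact_force: [0.1, 0.0, -0.0]
grip_width: 0.499
```

```bash
python3 -c "
from h import *
rep(.575,-.153,1.645)
"
```

```text
t 10.95 tcp [ 0.5832 -0.1497  0.2827] gp [ 0.5759 -0.153   0.1156] yaw 1.652 d -0.0009 -0.0 dyaw -0.007 w 0.499 F [ 0.1  0.  -0. ] T [ 0.   -0.03  0.05] q7 1.87
```

>>> {"fn": "drive_tool", "kwargs": {"increments": [{"tx":0,"ty":0,"tz":-0.003,"twist":0},{"tx":0,"ty":0,"tz":0,"twist":0},{"tx":0,"ty":0,"tz":0,"twist":0},{"tx":0,"ty":0,"tz":0,"twist":0},{"tx":0,"ty":0,"tz":0,"twist":0},{"tx":0,"ty":0,"tz":0,"twist":0},{"tx":0,"ty":0,"tz":0,"twist":0},{"tx":0,"ty":0,"tz":0,"twist":0}], "grip": 1}}

```text
clock: 11.75
tcp_pos: [0.5835, -0.1492, 0.2804]
tcp_rot: [-0.04, 0.999, -0.009, -0.021]
contact_force: [1.3, -0.5, 0.5]
grip_width: 0.161
```

```bash
python3 -c "
from h import *
rep(.575,-.153,1.645)
"
```

```text
t 11.75 tcp [ 0.5835 -0.1492  0.2804] gp [ 0.5765 -0.1524  0.1133] yaw 1.652 d -0.0015 -0.0006 dyaw -0.007 w 0.161 F [ 1.3 -0.5  0.5] T [0.33 0.   0.02] q7 1.87
```

Gripped (15 mm). Twisting clockwise, with a small sideways shift that offsets the tool tilt.

>>> {"fn": "drive_tool", "kwargs": {"increments": [{"tx":0,"ty":-0.0005,"tz":0,"twist":-0.06},{"tx":0,"ty":-0.0005,"tz":0,"twist":-0.06},{"tx":0,"ty":-0.0005,"tz":0,"twist":-0.06},{"tx":0,"ty":-0.0005,"tz":0,"twist":-0.06},{"tx":0,"ty":-0.0005,"tz":0,"twist":-0.06},{"tx":0,"ty":-0.0005,"tz":0,"twist":-0.06},{"tx":0,"ty":-0.0005,"tz":0,"twist":-0.06},{"tx":0,"ty":-0.0005,"tz":0,"twist":-0.06}]}}

```text
clock: 12.55
tcp_pos: [0.584, -0.1524, 0.2804]
tcp_rot: [0.207, 0.978, -0.002, -0.022]
contact_force: [-0.2, 0.0, -0.8]
grip_width: 0.157
```

```bash
python3 -c "
from h import *
rep(.575,-.153,.39)
"
```

```text
t 12.55 tcp [ 0.584  -0.1524  0.2804] gp [ 0.5767 -0.1516  0.1133] yaw 1.154 d -0.0017 -0.0014 dyaw -0.764 w 0.157 F [-0.2  0.  -0.8] T [ 0.23 -0.06 -0.02] q7 1.51
```

>>> {"fn": "drive_tool", "kwargs": {"increments": [{"tx":0,"ty":-0.0006,"tz":0,"twist":-0.06},{"tx":0,"ty":-0.0006,"tz":0,"twist":-0.06},{"tx":0,"ty":-0.0006,"tz":0,"twist":-0.06},{"tx":0,"ty":-0.0005,"tz":0,"twist":-0.06},{"tx":0,"ty":-0.0005,"tz":0,"twist":-0.06},{"tx":0,"ty":-0.0005,"tz":0,"twist":-0.06},{"tx":0,"ty":-0.0005,"tz":0,"twist":-0.06},{"tx":0,"ty":-0.0005,"tz":0,"twist":-0.06},{"tx":0,"ty":-0.0005,"tz":0,"twist":-0.06},{"tx":0,"ty":-0.0005,"tz":0,"twist":-0.06}]}}

```text
clock: 13.55
tcp_pos: [0.5835, -0.1563, 0.2805]
tcp_rot: [0.494, 0.869, 0.005, -0.023]
contact_force: [-0.9, 0.4, -0.3]
grip_width: 0.161
```

```bash
python3 -c "
from h import *
rep(.575,-.153,.39)
cv2.imwrite('pics/g_side.png',cv2.resize(eyes.grab_frame('side')[180:330,285:485,::-1],(800,600)))
"
```

```text
t 13.55 tcp [ 0.5835 -0.1563  0.2805] gp [ 0.5776 -0.1509  0.1133] yaw 0.538 d -0.0026 -0.0021 dyaw -0.148 w 0.161 F [-0.9  0.4 -0.3] T [ 0.11 -0.06  0.03] q7 1.05
```

View pics/g_side.png

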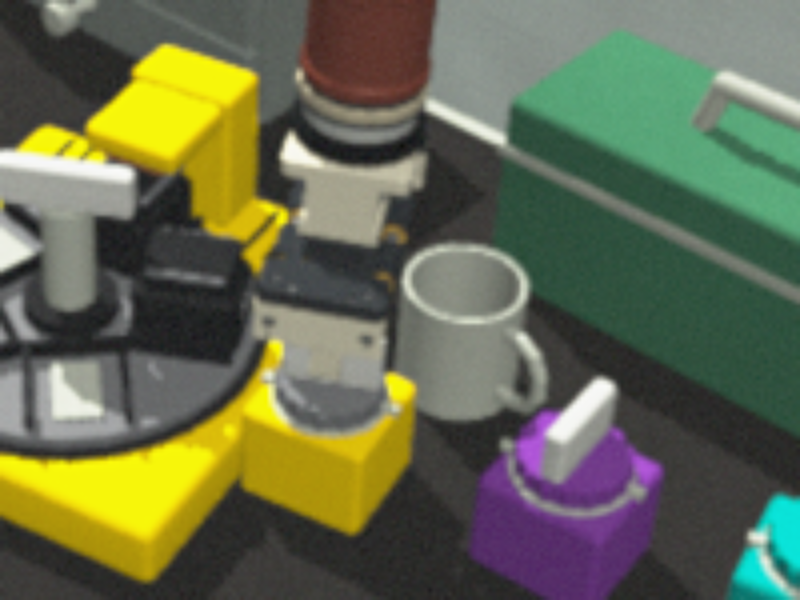

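The ring is turning with the gripper. Continuing to its stop, slightly beyond nominal.

>>> {"fn": "drive_tool", "kwargs": {"increments": [{"tx":0,"ty":-0.0005,"tz":0,"twist":-0.05},{"tx":0,"ty":-0.0005,"tz":0,"twist":-0.05},{"tx":0,"ty":-0.0005,"tz":0,"twist":-0.04},{"tx":0,"ty":0,"tz":0,"twist":-0.03},{"tx":0,"ty":0,"tz":0,"twist":-0.02},{"tx":0,"ty":0,"tz":0,"twist":0}]}}

```text
clock: 14.2
tcp_pos: [0.583, -0.1573, 0.2805]
tcp_rot: [0.574, 0.819, 0.006, -0.023]
contact_force: [-0.6, 0.8, -0.0]
grip_width: 0.158
```

```bash
python3 -c "
from h import *
rep(.575,-.153,.39)
"
```

```text
t 14.2 tcp [ 0.583  -0.1573  0.2805] gp [ 0.5779 -0.1511  0.1134] yaw 0.349 d -0.0029 -0.0019 dyaw 0.041 w 0.158 F [-0.6  0.8 -0. ] T [-0.05 -0.02  0.62] q7 0.91
```

There's 0.6 N m at the stop. Releasing and rising.

>>> {"fn": "drive_tool", "kwargs": {"increments": [{"tx":0,"ty":0,"tz":0,"twist":0},{"tx":0,"ty":0,"tz":0,"twist":0},{"tx":0,"ty":0,"tz":0,"twist":0},{"tx":0,"ty":0,"tz":0,"twist":0},{"tx":0,"ty":0,"tz":0,"twist":0}], "grip": 0.5}}

```text
clock: 14.7
tcp_pos: [0.5836, -0.1578, 0.2808]
tcp_rot: [0.576, 0.817, 0.007, -0.022]
contact_force: [0.2, 0.7, -0.3]
grip_width: 0.493
```

>>> {"fn": "drive_tool", "kwargs": {"increments": [{"tx":0,"ty":0,"tz":0.01,"twist":0},{"tx":0,"ty":0,"tz":0.02,"twist":0},{"tx":0,"ty":0,"tz":0.02,"twist":0},{"tx":0,"ty":0,"tz":0.025,"twist":0},{"tx":0,"ty":0,"tz":0.025,"twist":0},{"tx":0,"ty":0,"tz":0.02,"twist":0},{"tx":0,"ty":0,"tz":0,"twist":0}]}}

```text
clock: 15.4
tcp_pos: [0.5827, -0.1581, 0.409]
tcp_rot: [0.577, 0.817, 0.007, -0.021]
contact_force: [-0.1, -0.9, 0.4]
grip_width: 0.501
```

```bash
python3 -c "
from h import *
rep(.466,.213,.39)
cv2.imwrite('pics/h_side.png',cv2.resize(eyes.grab_frame('side')[180:330,285:485,::-1],(800,600)))
"
```

```text
t 15.4 tcp [ 0.5827 -0.1581  0.409 ] gp [ 0.5783 -0.152   0.2419] yaw 0.342 d -0.1123 0.365 dyaw 0.048 w 0.501 F [-0.1 -0.9  0.4] T [-0.14  0.05  0.02] q7 0.84
```

View pics/h_side.png

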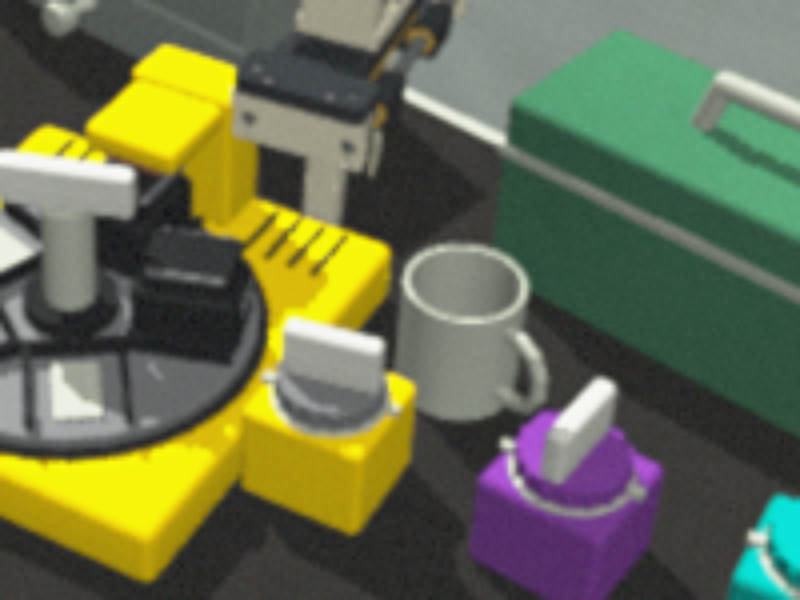

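```bash
python3 -c "
from h import *
a=ray('side',(285+287/4,180+322/4),.12);b=ray('side',(285+383/4,180+350/4),.12);d=a-b
y=np.arctan2(d[1],d[0]);print(np.linalg.norm(d),(a+b)/2,y,(.219-y)%np.pi)
print(st((.532,.034,.219),[(0,.192,.067),(-.0336,.192,.128),(-.09,.192,.128),(.0336,.192,.128),(.055,.192,0.128)]).round(3))
"
```

```text
0.06123246552288574 [ 0.57678669 -0.15412771  0.12      ] 1.9132692170930654 1.4473234364967278
[[0.49  0.221 0.067]
 [0.457 0.214 0.128]
 [0.402 0.202 0.128]
 [0.523 0.229 0.128]
 [0.544 0.233 0.128]]
```

The bar measures about 1.4, and the catch holds after release. Now to the switch: start on its robot side at (0.417, 0.205), fingers shut, staying high over the turret.

>>> {"fn": "drive_tool", "kwargs": {"increments": [{"tx":-0.012,"ty":0.027,"tz":0,"twist":0},{"tx":-0.012,"ty":0.027,"tz":0,"twist":0},{"tx":-0.012,"ty":0.027,"tz":0,"twist":0},{"tx":-0.012,"ty":0.027,"tz":0,"twist":0},{"tx":-0.012,"ty":0.027,"tz":0,"twist":0},{"tx":-0.012,"ty":0.027,"tz":0,"twist":0},{"tx":-0.012,"ty":0.027,"tz":0,"twist":0},{"tx":-0.012,"ty":0.027,"tz":0,"twist":0},{"tx":-0.012,"ty":0.027,"tz":0,"twist":0},{"tx":-0.012,"ty":0.027,"tz":0,"twist":0},{"tx":-0.012,"ty":0.02,"tz":0,"twist":0},{"tx":-0.01,"ty":0.01,"tz":0,"twist":0}], "grip": 1}}

```text
clock: 16.65
tcp_pos: [0.4282, 0.1515, 0.3933]
tcp_rot: [0.579, 0.815, -0.003, -0.032]
contact_force: [0.5, 0.2, 0.7]
grip_width: 0.002
```

```bash
python3 -c "
from h import *
rep(.417,.205,.219)
"
```

```text
t 16.65 tcp [0.4282 0.1515 0.3933] gp [0.4189 0.1567 0.2263] yaw 0.336 d -0.0019 0.0483 dyaw -0.117 w 0.002 F [0.5 0.2 0.7] T [-0.04 -0.01  0.01] q7 0.21
```

>>> {"fn": "drive_tool", "kwargs": {"increments": [{"tx":0,"ty":0.014,"tz":0,"twist":-0.03},{"tx":0,"ty":0.014,"tz":0,"twist":-0.03},{"tx":0,"ty":0.012,"tz":0,"twist":-0.03},{"tx":0,"ty":0,"tz":0,"twist":-0.02},{"tx":0,"ty":0,"tz":0,"twist":0},{"tx":0,"ty":0,"tz":0,"twist":0}]}}

```text
clock: 17.25
tcp_pos: [0.4233, 0.194, 0.3874]
tcp_rot: [0.623, 0.782, -0.008, -0.035]
contact_force: [0.3, -1.1, 0.0]
grip_width: 0.006
```

```bash
python3 -c "
from h import *
rep(.417,.205,.219)
cv2.imwrite('pics/i_side.png',cv2.resize(eyes.grab_frame('side')[150:300,165:365,::-1],(800,600)))
"
```

```text
t 17.25 tcp [0.4233 0.194  0.3874] gp [0.4124 0.1993 0.2206] yaw 0.227 d 0.0046 0.0057 dyaw -0.008 w 0.006 F [ 0.3 -1.1  0. ] T [-0.12 -0.03 -0.06] q7 0.04
```

View pics/i_side.png

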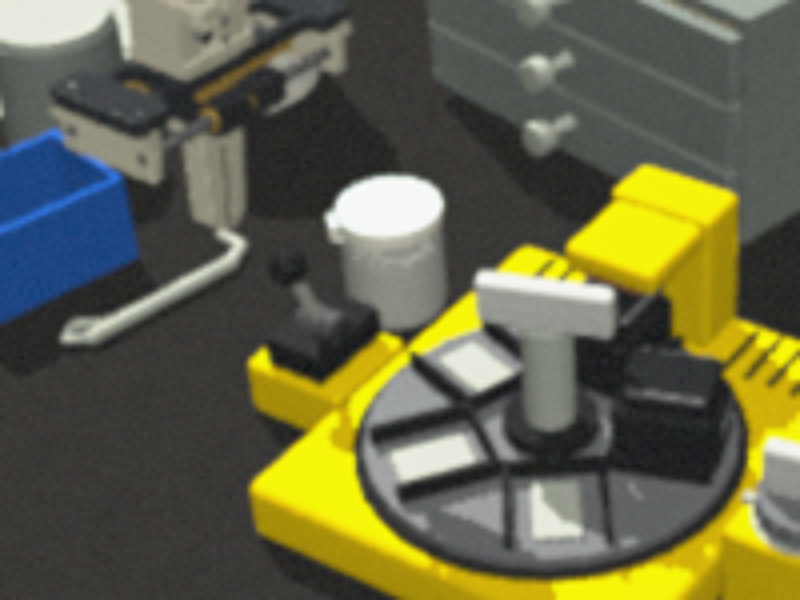

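Hovering on the robot side of the lever, with its ball at (288,265). Descending to fingertip height of about 0.12.

>>> {"fn": "drive_tool", "kwargs": {"increments": [{"tx":0.001,"ty":0.003,"tz":-0.012,"twist":0},{"tx":0.001,"ty":0.002,"tz":-0.012,"twist":0},{"tx":0,"ty":0,"tz":-0.012,"twist":0},{"tx":0,"ty":0,"tz":-0.012,"twist":0},{"tx":0,"ty":0,"tz":-0.012,"twist":0},{"tx":0,"ty":0,"tz":-0.01,"twist":0},{"tx":0,"ty":0,"tz":0,"twist":0},{"tx":0,"ty":0,"tz":0,"twist":0}]}}

```text
clock: 18.1
tcp_pos: [0.4259, 0.1958, 0.311]
tcp_rot: [0.625, 0.78, -0.009, -0.035]
contact_force: [0.5, 0.2, 0.8]
grip_width: 0.008
```

```bash
python3 -c "
from h import *
rep(.417,.205,.219)
cv2.imwrite('pics/j_side.png',cv2.resize(eyes.grab_frame('side')[150:300,165:365,::-1],(800,600)))
cv2.imwrite('pics/j_top.png',cv2.resize(eyes.grab_frame('top')[170:320,190:390,::-1],(800,600)))
"
```

```text
t 18.1 tcp [0.4259 0.1958 0.311 ] gp [0.4149 0.2008 0.1441] yaw 0.22 d 0.0021 0.0042 dyaw -0.001 w 0.008 F [0.5 0.2 0.8] T [-0.04  0.01 -0.03] q7 0.12
```

View pics/j_side.png

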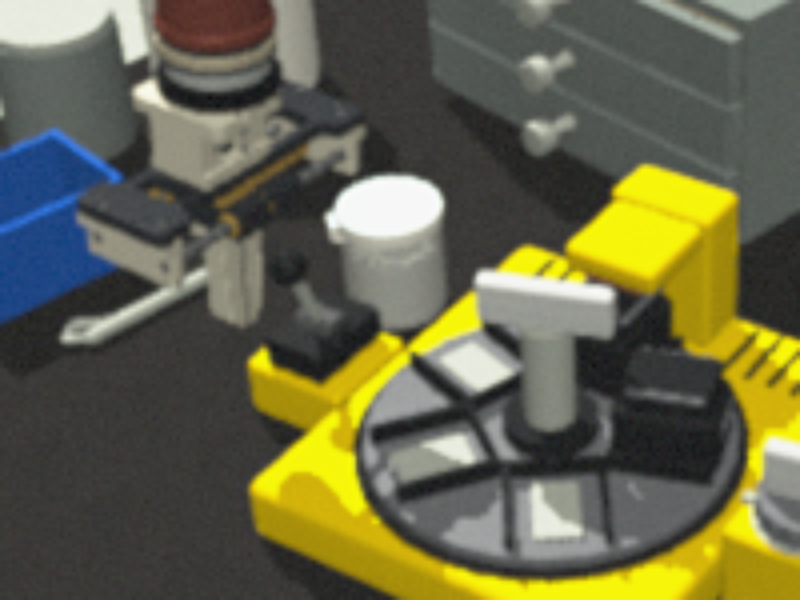

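View pics/j_top.png

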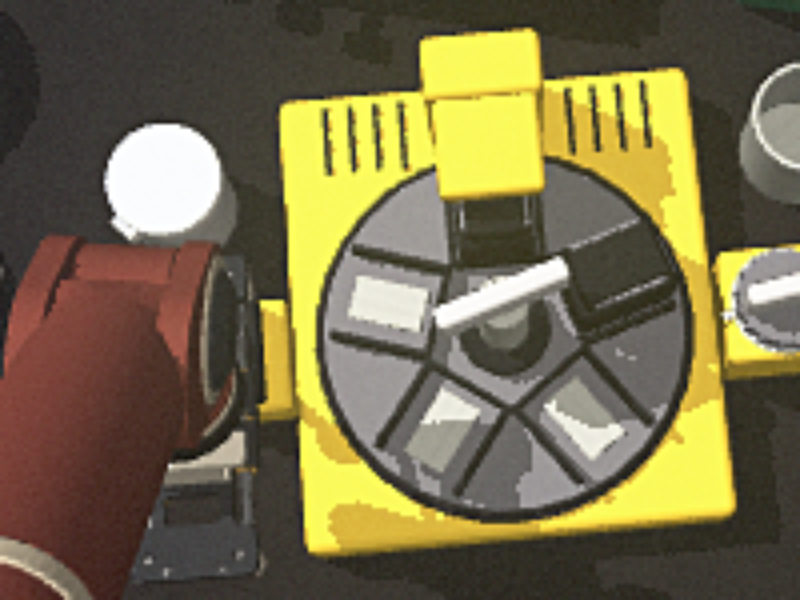

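>>> {"fn": "drive_tool", "kwargs": {"increments": [{"tx":0.001,"ty":0.004,"tz":-0.004,"twist":0},{"tx":0,"ty":0,"tz":-0.003,"twist":0},{"tx":0.008,"ty":0.002,"tz":0,"twist":0},{"tx":0.008,"ty":0.002,"tz":0,"twist":0},{"tx":0.008,"ty":0.002,"tz":0,"twist":0},{"tx":0.008,"ty":0.002,"tz":0,"twist":0},{"tx":0.008,"ty":0.002,"tz":0,"twist":0},{"tx":0,"ty":0,"tz":0,"twist":0}]}}

```text
clock: 19.0
tcp_pos: [0.4708, 0.2115, 0.3052]
tcp_rot: [0.625, 0.78, -0.007, -0.035]
contact_force: [-0.8, -0.1, -0.2]
grip_width: 0.011
```

```bash
python3 -c "
from h import *
t=st((.532,.034,.219),(0.003,.192,.1))[0]
rep(t[0],t[1],.219)
cv2.imwrite('pics/k_side.png',cv2.resize(eyes.grab_frame('side')[150:300,165:365,::-1],(800,600)))
"
```

```text
t 19.0 tcp [0.4708 0.2115 0.3052] gp [0.4601 0.2169 0.1383] yaw 0.222 d 0.0331 0.0051 dyaw -0.003 w 0.011 F [-0.8 -0.1 -0.2] T [-0.09 -0.02  0.03] q7 0.13
```

View pics/k_side.png

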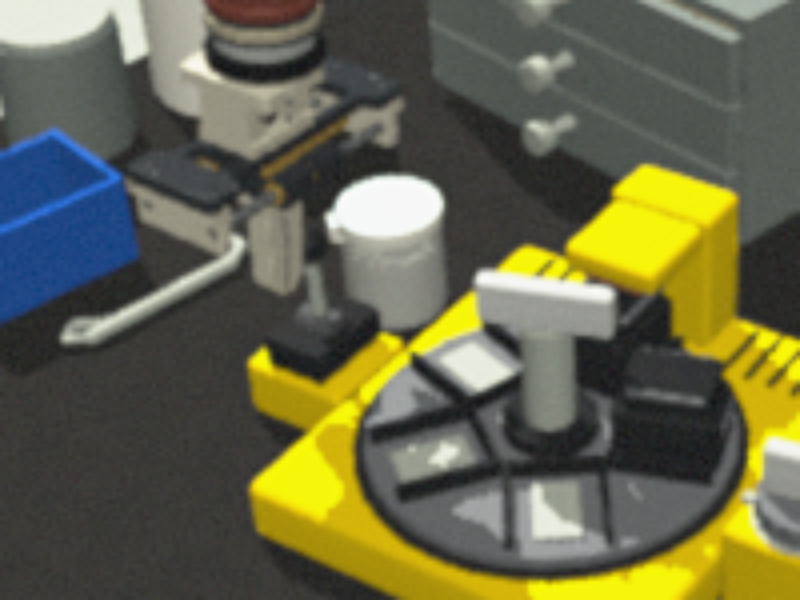

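The lever is now upright and the push works. Continuing in 6 mm rows.

>>> {"fn": "drive_tool", "kwargs": {"increments": [{"tx":0.006,"ty":0.001,"tz":-0.0005,"twist":0},{"tx":0.006,"ty":0.001,"tz":-0.0005,"twist":0},{"tx":0.006,"ty":0.001,"tz":-0.0005,"twist":0},{"tx":0.006,"ty":0.001,"tz":-0.0005,"twist":0},{"tx":0.005,"ty":0.001,"tz":0,"twist":0},{"tx":0,"ty":0,"tz":0,"twist":0}]}}

```text
clock: 19.65
tcp_pos: [0.5013, 0.2169, 0.3025]
tcp_rot: [0.625, 0.78, -0.008, -0.036]
contact_force: [0.3, -1.2, 0.5]
grip_width: 0.006
```

```bash
python3 -c "
from h import *
t=st((.532,.034,.219),(0.003,.192,.1))[0]
rep(t[0],t[1],.219)
cv2.imwrite('pics/l_side.png',cv2.resize(eyes.grab_frame('side')[150:300,165:365,::-1],(800,600)))
"
```

```text
t 19.65 tcp [0.5013 0.2169 0.3025] gp [0.4902 0.2223 0.1356] yaw 0.222 d 0.003 -0.0002 dyaw -0.003 w 0.006 F [ 0.3 -1.2  0.5] T [-0.07 -0.05  0.06] q7 0.13
```

View pics/l_side.png

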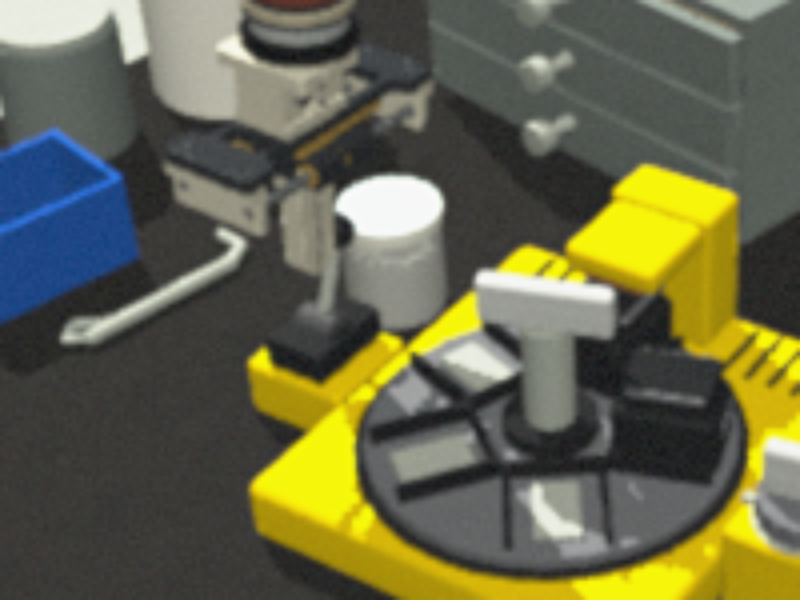

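>>> {"fn": "drive_tool", "kwargs": {"increments": [{"tx":0.004,"ty":0.001,"tz":-0.0005,"twist":0},{"tx":0.004,"ty":0.001,"tz":-0.0005,"twist":0},{"tx":0.003,"ty":0.001,"tz":0,"twist":0},{"tx":0,"ty":0,"tz":0,"twist":0}]}}

```text
clock: 20.1
tcp_pos: [0.51, 0.219, 0.301]
tcp_rot: [0.624, 0.78, -0.013, -0.04]
contact_force: [-0.9, -0.3, -0.9]
grip_width: 0.004
```

```bash
python3 -c "
from h import *
t=st((.532,.034,.219),(0.003,.192,.1))[0]
rep(t[0],t[1],.219)
for a in(.35,.45,.5): print(a,(proj('side',st((.532,.034,.219),(.07*np.sin(a),.192,.067+.07*np.cos(a))))-[165,150])*4)
cv2.imwrite('pics/m_side.png',cv2.resize(eyes.grab_frame('side')[150:300,165:365,::-1],(800,600)))
"
```

```text
t 20.1 tcp [0.51  0.219 0.301] gp [0.497  0.2239 0.1342] yaw 0.222 d -0.0038 -0.0018 dyaw -0.003 w 0.004 F [-0.9 -0.3 -0.9] T [-0.07  0.04  0.03] q7 0.13
0.35 [[333.1835059  231.31366507]]
0.45 [[339.51333517 230.06879138]]
0.5 [[342.59152145 229.81184898]]
```

View pics/m_side.png

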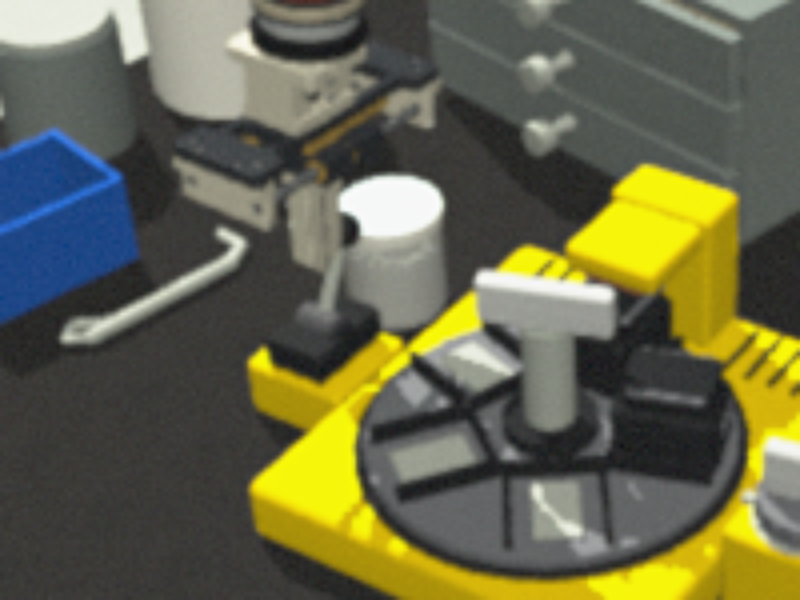

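>>> {"fn": "drive_tool", "kwargs": {"increments": [{"tx":0.003,"ty":0.001,"tz":0,"twist":0},{"tx":0.003,"ty":0.001,"tz":0,"twist":0},{"tx":0.003,"ty":0,"tz":0,"twist":0}]}}

```text
clock: 20.45
tcp_pos: [0.5141, 0.2196, 0.3007]
tcp_rot: [0.624, 0.78, -0.021, -0.047]
contact_force: [-6.9, -0.4, 6.4]
grip_width: 0.004
```

```bash
python3 -c "
from h import *
t=st((.532,.034,.219),(0.003,.192,.1))[0]
rep(t[0],t[1],.219)
cv2.imwrite('pics/n_side.png',cv2.resize(eyes.grab_frame('side')[150:300,165:365,::-1],(800,600)))
"
```

```text
t 20.45 tcp [0.5141 0.2196 0.3007] gp [0.4975 0.2238 0.1343] yaw 0.224 d -0.0042 -0.0018 dyaw -0.005 w 0.004 F [-6.9 -0.4  6.4] T [-0.13  1.57  0.11] q7 0.13
```

View pics/n_side.png

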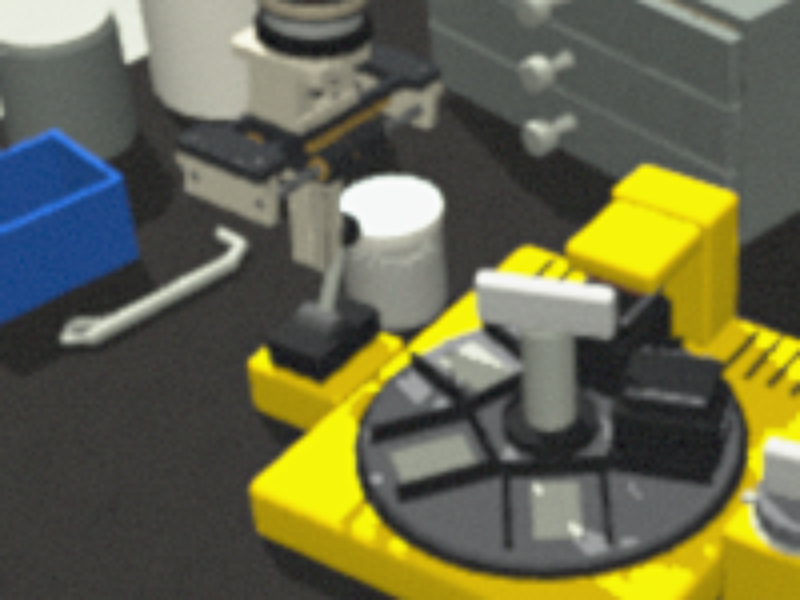

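At the hard stop: 7 N, and the ball no longer moves. Backing off and then rising.

>>> {"fn": "drive_tool", "kwargs": {"increments": [{"tx":-0.01,"ty":-0.002,"tz":0,"twist":0},{"tx":-0.015,"ty":-0.003,"tz":0,"twist":0},{"tx":-0.015,"ty":-0.003,"tz":0.01,"twist":0},{"tx":-0.01,"ty":-0.002,"tz":0.03,"twist":0},{"tx":0,"ty":0,"tz":0.04,"twist":0},{"tx":0,"ty":0,"tz":0.04,"twist":0},{"tx":0,"ty":0,"tz":0,"twist":0},{"tx":0,"ty":0,"tz":0,"twist":0}]}}

```text
clock: 21.3
tcp_pos: [0.4642, 0.2096, 0.4257]
tcp_rot: [0.624, 0.78, -0.013, -0.041]
contact_force: [-0.2, -0.2, -0.2]
grip_width: 0.008
```

>>> {"fn": "drive_tool", "kwargs": {"increments": [{"tx":-0.01,"ty":0.04,"tz":0,"twist":0},{"tx":-0.01,"ty":0.04,"tz":0,"twist":0},{"tx":-0.02,"ty":0.04,"tz":0,"twist":0},{"tx":-0.02,"ty":0.04,"tz":0,"twist":0},{"tx":-0.02,"ty":0.04,"tz":0,"twist":0},{"tx":-0.02,"ty":0.04,"tz":0,"twist":0},{"tx":0,"ty":0,"tz":0,"twist":0},{"tx":0,"ty":0,"tz":0,"twist":0},{"tx":0,"ty":0,"tz":0,"twist":0}]}}

```text
clock: 22.2
tcp_pos: [0.3591, 0.4563, 0.4153]
tcp_rot: [0.628, 0.777, -0.016, -0.038]
contact_force: [0.1, -0.2, -0.6]
grip_width: 0.009
```

```bash
python3 -c "
from h import *
rep(0,0,0)
a=eyes.grab_frame('side')[:,:,::-1];b=eyes.grab_frame('top')[:,:,::-1]
cv2.imwrite('pics/o_side.png',a);cv2.imwrite('pics/o_top.png',b)
cv2.imwrite('pics/o_topc.png',cv2.resize(b[170:320,220:420],(800,600)))
"
```

```text
t 22.2 tcp [0.3591 0.4563 0.4153] gp [0.3458 0.4602 0.2486] yaw 0.214 d -0.3458 -0.4602 dyaw -0.214 w 0.009 F [ 0.1 -0.2 -0.6] T [-0.17 -0.02  0.04] q7 -0.46
```

View pics/o_side.png

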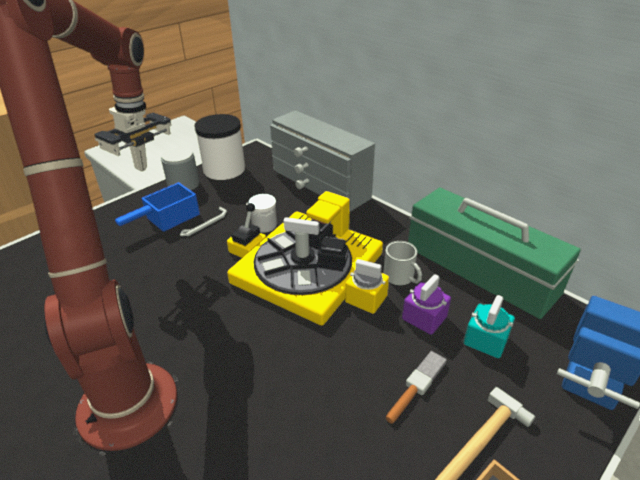

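View pics/o_topc.png

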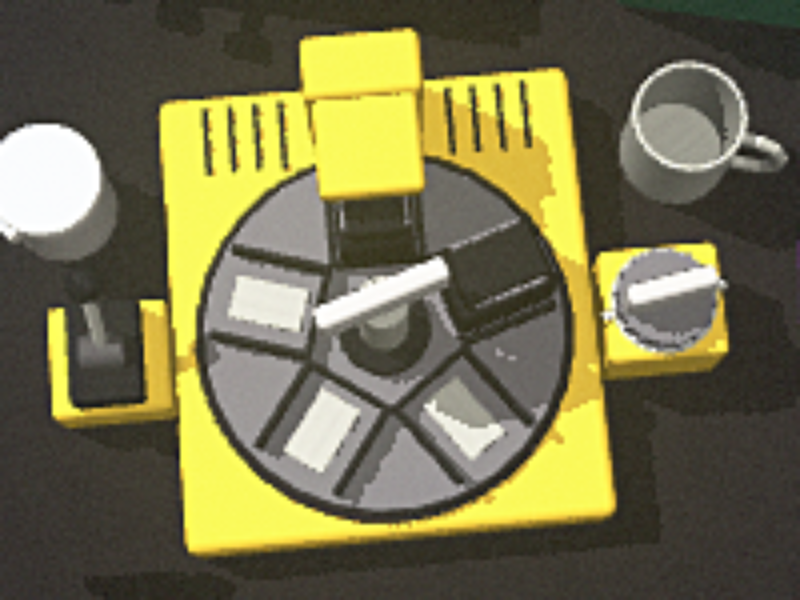

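View pics/o_top.png

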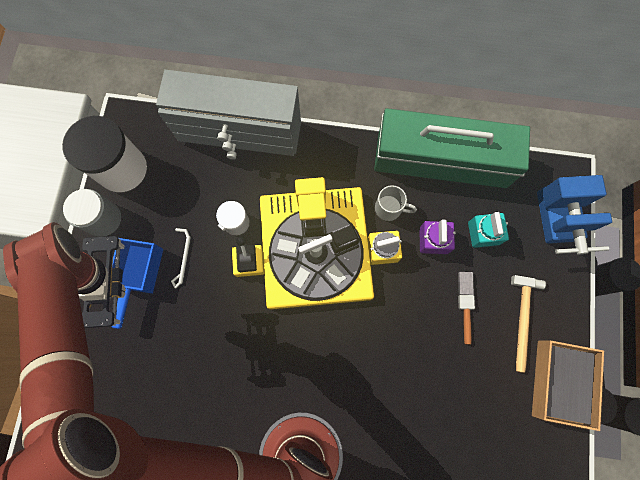

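```bash
python3 -c "
from h import *
for e in [((446,269),(317,320),.174),((714,275),(631,296),.12)]:
  a=ray('top',tc(*e[0]),e[2]);b=ray('top',tc(*e[1]),e[2]);d=b-a;y=np.arctan2(d[1],d[0]);print(np.linalg.norm(d),(.219-y)%np.pi)
for u,z in ((282,.128),):
  p=ray('top',tc(80,u),z);l=p[:2]-[.532,.034];c,s=np.cos(.219),np.sin(.219);print(p,c*l[0]+s*l[1],-s*l[0]+c*l[1])
print(r.observe()['contact_force'])
"
```

```text
0.08688764325827639 1.2677188502132173
0.05678059187216469 1.4013027695822047
[0.52252577 0.23144665 0.128     ] 0.03364805638644819 0.19478898633191138
[-0.58401321  0.03084421 -0.64961804]
```

The turret is at 1.27, the ring at 1.40, and the ball is at station x = +0.0336 (exactly on). The bystanders are unmoved and the arm is clear, so I'm handing in.

```bash
python3 -c "
from h import *
print(job.close_job())"
```

```text
the job is handed in; nothing more can be done
None
```

I turned the turret one click clockwise, twisted the yellow lock's ring to its locked stop, and pushed the toggle switch over to on, in that order. I handed the job in at about 22 s.

**Last checks from the pictures:**

| Item | Measured | Wanted |
|---|---|---|
| Turret | 1.27 rad | 1.257 ± 0.06 |
| Lock ring | 1.40 rad | over 1.3 |
| Switch ball | 33.6 mm past the pivot | 33.6 mm (full on) |

- **Bystanders and contact:** the bystanders stood where they started, judged by eye in the full top and side pictures rather than measured. The arm was clear, with about 0.9 N on the force reading, which is sensor noise.
- **Disagreements:**
  - The tool tilted by up to about 0.1 rad during the moves, which I allowed for.
  - The lever first measured about 10 mm forward of its nominal off position.
  - An earlier side-view reading of the ring gave 1.45 rad, just over its 1.4 stop; I put that down to measurement error.
- **Refused call:** my first move call was refused because some keys were missing. It cost nothing.

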